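# Wind up the board jack

### The job

Raise the circuit board for chip stripping: take the steel turning bar out of its wooden stand, put it into the sloping sockets of the jack's collar and wind the collar anticlockwise (seen from above), moving the bar on to another socket when the posts stop its swing, until the top of the little table is flush with the tops of the four posts. Then stand the bar back upright, fully down in its stand. Turn the collar only with the bar, do not push on the table or collar with the gripper, and leave the cups, loose boards and tools where they are.

Things in the scene. Friction and masses are not known exactly. Their poses are not given: they have to be found in the camera images.
- socket_ring (a point): On the vertical axis of the jack's dark steel collar, 55 mm above the bench, level with its socket mouths; the frame turns with the collar, z up. Eight identical square sockets every 45 degrees, the first towards this frame's +x; mouth centres 48 mm from the axis. The collar keeps its height: upper edge 62 mm above the bench, greatest radius 58 mm. Anticlockwise raises the table 0.1 mm per degree.
- socket_mouth (a point): Mouth centre of the first socket; frame as socket_ring. Each socket's axis leans outward 30 degrees from vertical (up and out of the mouth, down and in to the bottom); 14 mm square with a 2.5 mm chamfer, 26 mm deep, two walls facing tangentially, in a 26 mm wide block. A bar in it is swung round the collar's axis, keeping its 30 degree lean; stiff, about 0.12 N m, and stays where left.
- post_tops (a point): Fixed point on the jack's axis, level with its four post tops, 90 mm above the bench; z up. The jack is bolted down: base plate 130 (x) by 180 (y) mm, 15 mm thick; four upright steel posts 14 mm in diameter at x = +-35, y = +-61 mm of this frame. It is open on its +x side (away from the robot) and -x side: there a bar in a socket can swing about 49 degrees to either side of that direction.
- table_top (a point): Centre of the upper face of the aluminium table that the collar lifts; level plate 52 mm (x) by 150 mm (y), 8 mm thick, running between the posts, with a circuit board clipped on it (rising 4 mm above this face). It does not turn. At the start 12 to 17 mm below the post tops.
- bar_grip (a point): Centre of the square handle of the bare steel turning bar (0.13 kg, 128 mm long); z runs along the bar from tip to handle. Handle 16 mm square (flats across x and y of this frame), 52 mm long; below it a round shank 10 mm in diameter, 76 mm long, with a chamfered tip. At the start it stands upright in its stand, turned any way, up to 0.1 rad out of plumb in its loose hole.
- bar_tip (a point): Tip of the bar's shank, 102 mm below the centre of the handle along the bar; z as for the handle.
- stand_hole (a point): Mouth centre of the hole in the top of the bar's wooden stand, a fixed block 64 x 64 mm, 48 mm high, z up. The hole is upright, 14 mm square, 40 mm deep, flat-bottomed: fully down, the bar's tip is 40 mm below this point and its handle's centre 62 mm above. The stand is to the left or right of the jack.
- cup_a: Bystander: white cup with chips, 76 mm across the rim, 70 mm high; origin under its centre.
- cup_b: Bystander: white cup, same size.
- cup_c: Bystander: white cup, same size.
- board_a: Bystander: loose green circuit board 52 x 100 mm, 6 mm high, lying flat; origin under its centre.
- board_b: Bystander: loose blue circuit board 48 x 110 mm, lying flat; origin under its centre.
- brush: Bystander: brush 190 mm long lying on the bench behind the jack, along its own x.
- driver: Bystander: screwdriver 170 mm long lying on the bench before the robot, along its own x.
- rise: The table itself (with its circuit board); origin on the jack's axis, 90 mm below the table's upper face.
- collar: The collar itself; origin on its axis, 55 mm below the socket mouths' level.
There are look-alikes about, which are no part of the job. Leave any purple, red or yellow look-alike of the part that bears bar_grip alone.

How it is judged:
By the outcome, as a careful person would: the job done as asked, in the order asked, and still so for the second after the job is handed in, with the robot touching nothing.
It also fails if it takes over 72 s, if anything falls off the work surface, if the arm or the gripper's body presses on something with over 40 N, if the wrist force passes 120 N, or if a joint passes its speed limit or range.

### The arm

A 6-joint arm with a two-finger parallel gripper is mounted at the origin on the work surface. World frame = base frame: x ahead of the robot, y to its left, z up, the work surface at z = 0. Lengths are in mm, angles in rad, forces in N, time in s.
With the tool pointing down it reaches from about 350 to 775 mm from the base axis. Payload 7.3 kg.
Tool frame: the origin (TCP) lies on the centre line of the jaws, within the pads' length; the fingertips stand 17 mm ahead of it and the grasp point (between the pads) lies 2 mm behind it; z points along the fingers, y is the line along which they close (so a half turn about z gives the same grasp; the last joint's range is limited). The gripper opens to 92 mm and grips with 3 to 60 N. Pads are 19 mm wide; open, the fingers measure 130 mm over their backs; the gripper's body (75 mm by 190 mm) begins 47 mm behind the grasp point.
Start: joints at [-1.407, 0.342, 1.524, -0, 1.275, -0.146], TCP at [160.078, -500.018, 243.741] pointing down, gripper open.
Joint ranges: [-2.53, 2.53], [-0.77, 2.02], [0.04, 2.7], [-1, 4.14], [0.28, 2.66], [-3.11, 3.11]. Speed limits (rad/s): [2.57, 2.57, 3.14, 3.14, 3.14, 3.14].

### API

Orientations are given as [roll, pitch, yaw] about the fixed x, y, z axes, in that order (R = Rz(yaw) Ry(pitch) Rx(roll)).
In Python, from plant import bot gives the robot as it stands. The module is installed in compiled form; this text tells all that it offers.
- The arm moves only by the shell command python3 -m pendant 'ROWS'. ROWS is JSON, a list of rows, each a list of 3 entries, a list of its own where there are three numbers: the shift along the world's x, y, z as a fraction of full scale, then the turn, a rotation vector about the world's x, y, z as a fraction of full scale, then the opening, from -1 (shut) to 1 (fully open), so that 0 is half open. In form: [[[tx, ty, tz], [rx, ry, rz], claw], ...]. A call has exactly 10 rows; each row shifts and turns the commanded pose from where the row before left it; what a row does not reach is not made up. Full scale, the value 1, is 30 mm for a shift and 0.12 rad for a turn. A row lasts 1/12 s, in which the tool goes at most 41.7 mm and 7.16 degrees, less where a joint would pass 70% of its speed; a pose out of reach is approached as far as the arm can. A call with a number of a shift or a turn outside -1 to 1 is refused whole. A call with a gripper value outside its range is refused whole. The fingers move at their own pace and stop on an object; the grip force is fixed at half the most. Time passes only in rows, so rows that do not move let the fingers close, or fill a call up. It gives the time, the measured TCP pose, the force, the opening and the grip force at its end, in the units of the state.
- bot.get_obs(): the state, without advancing time (a new reading comes with each control period).
- bot.capture(name): name is "scene" or "top" or "wrist"; returns the picture (480x640x3 uint8, blue, green, red); there is no depth.
- bot.camera_params(name): a dict with "fovy" (degrees; the focal length in pixels is half the picture's height over the tangent of half this angle, whatever the lens; pixels are square), "cx", "cy" (the principal point, pixels), "camera_from_world" (4x4, takes a point from world to camera coordinates). Camera axes: x right, y down, z forward; pixel columns grow to the right and rows downward; lengths in mm; the calibration is good to about 2 mm. The wrist camera is an equidistant fisheye: a pixel r from the principal point sees the ray r / f radians off the axis. A picture is of the moment at which its call begins: read the wrist's pose just before it. camera_params takes no time and is no camera call; for the wrist camera it gives the pose at the moment of the call.
- bot.close_job(): hands the job in; it is judged then, once.
The state is a dict: "time": time; "joint_positions": joint angles; "dq": joint speeds; "tau": joint torques, N m; "tool_pos": TCP position; "tcp_rot": TCP orientation; "contact_force": force on the tool from outside, world axes, zero at the start; "moment": the same for the moment, N m; "grip_width": finger opening in mm; "finger_force": force on a finger pad.
Only numpy, scipy, OpenCV 4.12 (cv2) and the standard library are available. Lean on these libraries where they do the work, as an engineer would, in place of code of your own. Each camera call takes 0.05 s, during which the arm holds its last target. There are 200 camera calls.

## Working session

There is one attempt and no reset: what is moved stays moved. The work goes in short steps, Python scripts to look and compute and a shell command to move; the robot and the scene stay as the last step left them, time stands still between calls to the robot, and variables do not carry over. Pictures are saved under pics/ and viewed, at most 10 in all, crops included, and the job is handed in when it is done.

```bash
mkdir -p pics; ls; python3 - <<'E'
from plant import bot
import cv2
o=bot.get_obs();print({k:o[k] for k in('time','tool_pos','tcp_rot','grip_width')})
for n in('scene','top'):
    im=bot.capture(n);cv2.imwrite(f'pics/{n}0.png',im);print(n,bot.camera_params(n))
E
```

```text
pics
{'time': 0.0, 'tool_pos': array([ 159.98046081, -499.61686715,  243.05679377]), 'tcp_rot': array([-3.14005280e+00, -2.04158029e-04,  3.09743566e-01]), 'grip_width': 91.68941591002996}
scene {'fovy': 49.32926255568648, 'cx': 323.8048129832241, 'cy': 245.06969736999594, 'camera_from_world': array([[ 4.86298578e-01,  8.73791284e-01,  1.57623852e-03,
        -2.55012077e+02],
       [ 6.66532524e-01, -3.69783412e-01, -6.47297940e-01,
        -3.46913692e+02],
       [-5.65020431e-01,  3.15830682e-01, -7.62235457e-01,
         1.49434228e+03],
       [ 0.00000000e+00,  0.00000000e+00,  0.00000000e+00,
         1.00000000e+00]])}
top {'fovy': 57.933825838683525, 'cx': 315.43634817906536, 'cy': 235.51521430797334, 'camera_from_world': array([[ 9.43513707e-02, -9.95531163e-01, -3.93984773e-03,
        -8.32967829e+01],
       [-9.74028857e-01, -9.14938267e-02, -2.07115103e-01,
         5.90805860e+02],
       [ 2.05829068e-01,  2.33791192e-02, -9.78308648e-01,
         8.66890461e+02],
       [ 0.00000000e+00,  0.00000000e+00,  0.00000000e+00,
         1.00000000e+00]])}
```

View pics/scene0.png

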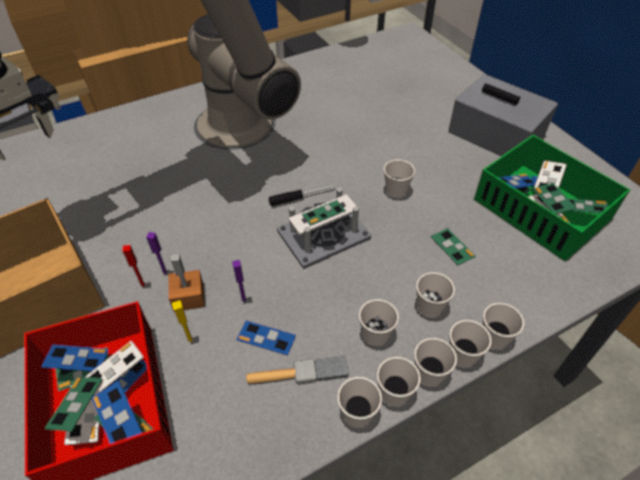

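View pics/top0.png

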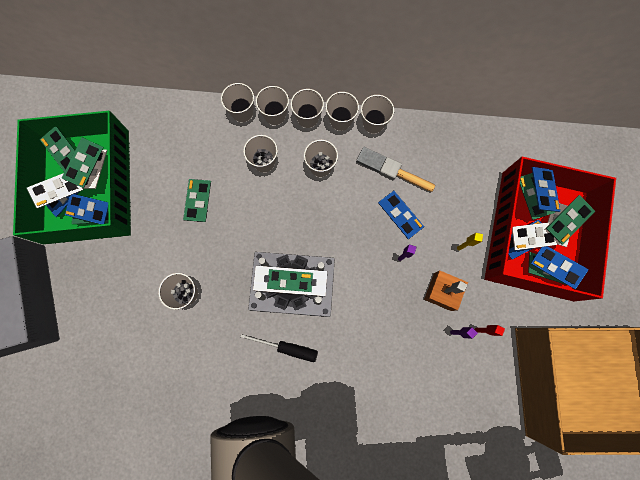

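The scene view shows the jack at (322,220) and the stand with the grey bar at (180,280). In the top view they are at (292,283) and (447,290). The candidates in the scene view are red (130,255), purple (154,245), purple (239,270), yellow (180,310) and bare steel (178,268). Only the steel one is unpainted and stands in the wooden block, so it is the bar. I'll confirm this in an enlarged crop.

```bash
cat > h.py <<'E'
import numpy as np, cv2
from plant import bot
from scipy.spatial.transform import Rotation as R
def ray(n,u,v,P=None):
    P=P or bot.camera_params(n);T=P['camera_from_world'];f=240/np.tan(np.radians(P['fovy'])/2)
    d=np.array([u-P['cx'],v-P['cy']])/f
    if n=='wrist':
        r=np.hypot(*d);d=np.r_[d/r*np.sin(r),np.cos(r)] if r>1e-9 else np.array([0,0,1.])
    else: d=np.r_[d,1]
    d=T[:3,:3].T@d;return -T[:3,:3].T@T[:3,3],d/np.linalg.norm(d)
def onz(n,u,v,z,P=None):
    c,d=ray(n,u,v,P);return c+d*(z-c[2])/d[2]
def proj(n,p,P=None):
    P=P or bot.camera_params(n);T=P['camera_from_world'];f=240/np.tan(np.radians(P['fovy'])/2)
    q=T[:3,:3]@np.asarray(p,float)+T[:3,3]
    if n=='wrist':
        t=np.arctan2(np.hypot(q[0],q[1]),q[2]);k=f*t/np.hypot(q[0],q[1])
    else:k=f/q[2]
    return np.array([P['cx']+k*q[0],P['cy']+k*q[1]])
def cross(a,b):
    (p,d),(q,e)=a,b;s=np.linalg.lstsq(np.c_[d,-e],q-p,rcond=None)[0]
    x,y=p+s[0]*d,q+s[1]*e;return (x+y)/2,np.linalg.norm(x-y)
E
python3 - <<'E'
from h import *
t=cv2.imread('pics/top0.png');s=cv2.imread('pics/scene0.png')
a=cv2.resize(t[240:330,240:345],None,fx=4,fy=4,interpolation=cv2.INTER_CUBIC)
b=cv2.resize(t[260:320,415:485],None,fx=5,fy=5,interpolation=cv2.INTER_CUBIC)
c=cv2.resize(s[235:315,140:225],None,fx=4,fy=4,interpolation=cv2.INTER_CUBIC)
W=np.zeros((600,800,3),np.uint8)
W[:360,:420]=a[:360,:420];W[:300,430:780]=b;W[300:600,430:770]=c[:300]
cv2.imwrite('pics/crop1.png',W)
E
```

```text
(no output)
```

View pics/crop1.png

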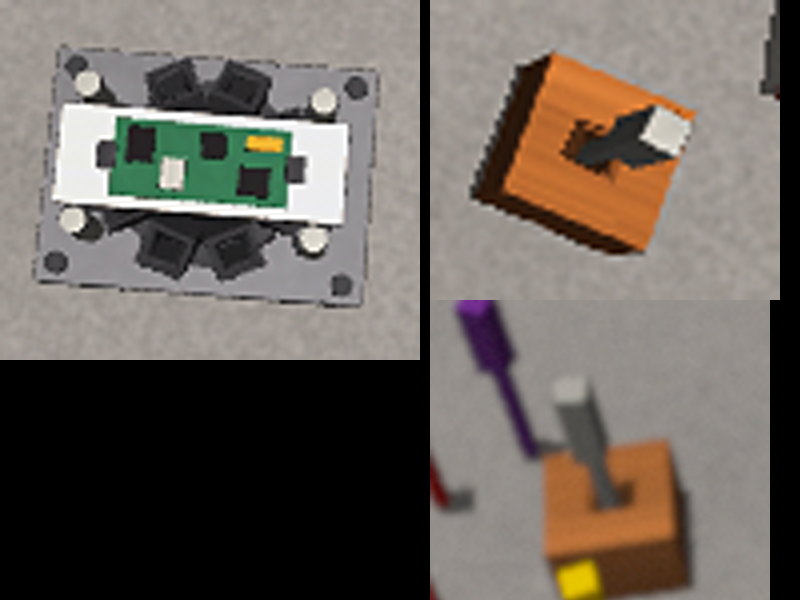

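The crop confirms a bare grey bar in the wooden block. Its handle top is at top (462,286) and scene (176,258). The post tops and four socket mouths also show clearly.

```bash
python3 - <<'E'
from h import *
np.set_printoptions(precision=1,suppress=True)
A=lambda x,y:(x/4+240,y/4+240); B=lambda x,y:((x-430)/5+415,y/5+260)
p=np.array([onz('top',*A(*q),90)for q in((87,84),(323,100),(313,239),(73,220))])
print('posts',p,'ctr',p.mean(0),'sides',[np.linalg.norm(p[i]-p[i-1]) for i in range(4)])
d=(p[0]+p[1]-p[2]-p[3])[:2];e=(p[0]+p[3]-p[1]-p[2])[:2];c=p.mean(0)
print('yaw',np.arctan2(d[1],d[0]),np.arctan2(e[1],e[0])-np.pi/2)
for q in((172,87),(242,88),(167,247),(235,250)):
    m=onz('top',*A(*q),55)-c;print('mouth',m[:2],np.hypot(*m[:2]),np.degrees(np.arctan2(m[1],m[0])))
s=np.array([onz('top',*B(*q),48)for q in((553,53),(695,112),(643,252),(500,192))])
print('stand',s,s.mean(0),[np.linalg.norm(s[i]-s[i-1]) for i in range(4)],np.degrees(np.arctan2(*(s[0]-s[3])[1::-1])))
print('hole',onz('top',*B(590,147),48))
print('bartop',cross(ray('top',*B(667,132)),ray('scene',175.75,257.5)))
# stand top in scene
C=lambda x,y:((x-430)/4+140,(y-300)/4+235)
print('hole scene',onz('scene',*C(612,500),48))
# table top: white edges width check
for q in((65,104),(348,124),(344,222),(53,200)):print(onz('top',*A(*q),76)-c)
print(bot.camera_params('wrist'))
E
```

```text
posts [[526.6  76.5  90. ]
 [529.7 -44.7  90. ]
 [459.1 -46.2  90. ]
 [457.2  75.2  90. ]] ctr [493.1  15.2  90. ] sides [np.float64(69.45077747474572), np.float64(121.24014225567483), np.float64(70.63600590781002), np.float64(121.40733544503644)]
yaw 0.019498114005486563 0.020823961761445187
mouth [40.9 21. ] 46.003938930810165 27.13265466346738
mouth [ 43.9 -16.2] 46.79900487903139 -20.259705589207925
mouth [-43.2  14.3] 45.50976712741487 161.66310219330552
mouth [-41.4 -21.2] 46.522359435982125 -152.85115602343092
stand [[ 547.5 -298.3   48. ]
 [ 527.9 -359.1   48. ]
 [ 467.1 -338.7   48. ]
 [ 486.4 -278.1   48. ]] [ 507.2 -318.5   48. ] [np.float64(64.25958885988307), np.float64(63.89605026779093), np.float64(64.11533906724632), np.float64(63.59111384734637)] -18.25552427761861
hole [ 508.9 -315.2   48. ]
bartop (array([ 508.3, -318.8,  132.8]), np.float64(2.634590294126905))
hole scene [ 513.4 -317.3   48. ]
[ 23.9  73.4 -14. ]
[ 27.3 -73.9 -14. ]
[-23.1 -76.3 -14. ]
[-26.   73.5 -14. ]
{'fovy': 65.70646984690485, 'cx': 321.74569565960496, 'cy': 232.82803983389275, 'camera_from_world': array([[   0.3,   -1. ,   -0. , -524.5],
       [  -0.9,   -0.3,    0.3,  -32.8],
       [  -0.2,   -0.1,   -1. ,  390.1],
       [   0. ,    0. ,    0. ,    1. ]])}
```

Everything matches the given sizes: posts 70 x 121 mm, stand 64 mm, mouths about 46–47 mm from the axis. The jack axis is at (493,15), yaw 0.02. Sockets are at about 26.5° mod 45° in world. The stand is at (508,-317). Moving over to it.

```bash
python3 -m pendant '[[[0.5,1,0],[0,0,0],0],[[0.5,1,0],[0,0,0],0],[[0.5,1,0],[0,0,0],0],[[0.5,1,0],[0,0,0],0],[[0.5,1,0],[0,0,0],0],[[0.5,1,0],[0,0,0],0],[[1,0,0],[0,0,0],0],[[1,0,0],[0,0,0],0],[[1,0,0],[0,0,0],0],[[1,0,0],[0,0,0],0]]'
python3 -m pendant '[[[0.9,0,0],[0,0,0],0],[[0.9,0,0],[0,0,0],0],[[0.8,0,0],[0,0,0],0],[[0,0,0],[0,0,0],0],[[0,0,0],[0,0,0],0],[[0,0,0],[0,0,0],0],[[0,0,0],[0,0,0],0],[[0,0,0],[0,0,0],0],[[0,0,0],[0,0,0],0],[[0,0,0],[0,0,0],0]]'
python3 - <<'E'
from h import *
np.set_printoptions(precision=2,suppress=True)
o=bot.get_obs();P=bot.camera_params('wrist');cv2.imwrite('pics/w1.png',bot.capture('wrist'))
T=P['camera_from_world'];c=-T[:3,:3].T@T[:3,3]
r=R.from_euler('xyz',o['tcp_rot']);print(r.inv().apply(c-o['tool_pos']),r.inv().apply(T[2,:3]),o['joint_positions'])
print(proj('wrist',[508,-318,136]),proj('wrist',[508,-318,48]))
np.save('P1.npy',P,allow_pickle=True)
E
```

```text
time: 0.93
tool_pos: [371.4, -319.4, 243.7]
tcp_rot: [-3.142, 0.0, 0.31]
contact_force: [0.9, -0.0, 1.3]
grip_width: 45.9
finger_force: 0.0
time: 1.77
tool_pos: [447.6, -320.2, 244.0]
tcp_rot: [3.141, -0.0, 0.309]
contact_force: [-0.4, -0.1, 0.8]
grip_width: 45.9
finger_force: 0.0
[  69.52    0.16 -141.48] [-0.26  0.    0.97] [-0.76  0.39  1.45 -0.    1.3   0.5 ]
[345.73 152.11] [339.46 147.65]
```

View pics/w1.png

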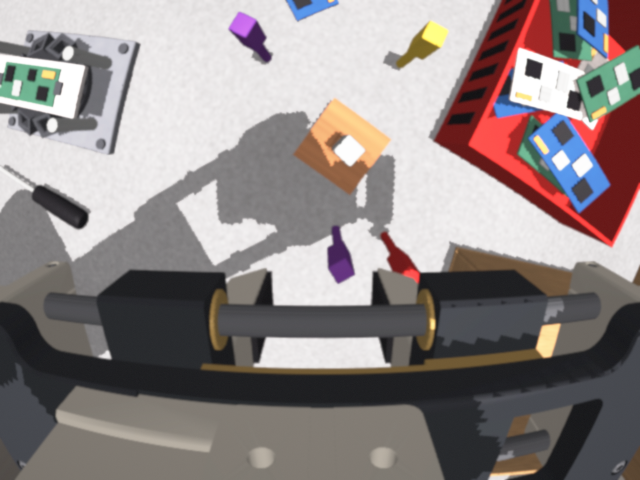

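The wrist view shows the bar's bright end face at (348,151) on the stand. Purple at (340,268) and red (405,272) are near the fingers, and purple (250,30) and yellow (430,40) lie beyond. Next I'll fit the handle's orientation and position.

```bash
python3 - <<'E'
from h import *
np.set_printoptions(precision=2,suppress=True)
P=np.load('P1.npy',allow_pickle=True).item();im=cv2.imread('pics/w1.png')
s=cv2.resize(im[120:185,310:390],None,fx=4,fy=4,interpolation=cv2.INTER_CUBIC)
hsv=cv2.cvtColor(s,cv2.COLOR_BGR2HSV)
m=((hsv[...,1]<40)&(hsv[...,2]>200)).astype(np.uint8)
n,l,st,c=cv2.connectedComponentsWithStats(m);k=l[(151-120)*4,(348-310)*4];print(st[k])
cs,_=cv2.findContours((l==k).astype(np.uint8),0,2)
bx=cv2.boxPoints(cv2.minAreaRect(max(cs,key=cv2.contourArea)))/4-.4+[310,120]
p=np.array([onz('wrist',u,v,136,P) for u,v in bx]);print(bx,p,p.mean(0))
for i in range(4):
    d=p[i]-p[i-1];print(np.linalg.norm(d),np.degrees(np.arctan2(d[1],d[0]))%90)
for nm,(u,v) in dict(purple=(340,275),red=(415,280),pur1=(240,20),yel=(432,35)).items():print(nm,onz('wrist',u,v,120,P))
# stand centre by orange mask hull
h=cv2.cvtColor(im[90:200,285:395],cv2.COLOR_BGR2HSV);m=((h[...,1]>90)&(h[...,0]<25)&(h[...,2]>150)).astype(np.uint8)
cs,_=cv2.findContours(m,0,2);h=cv2.boxPoints(cv2.minAreaRect(max(cs,key=cv2.contourArea)))+[285,90]
q=np.array([onz('wrist',u,v,48,P) for u,v in h]);print('stand',h,q.mean(0),[np.linalg.norm(q[i]-q[i-1])for i in range(4)])
E
```

```text
[  98   61  121  123 8533]
[[332.31 150.77]
 [348.31 133.51]
 [365.63 149.56]
 [349.63 166.83]] [[ 505.96 -309.24  136.  ]
 [ 520.33 -315.79  136.  ]
 [ 513.75 -330.19  136.  ]
 [ 499.26 -323.64  136.  ]] [ 509.83 -319.71  136.  ]
15.880400286840421 65.05417543670396
15.788729789690434 65.47190138850516
15.82798103930419 65.46405812742962
15.9024261970038 65.65924598309954
purple [ 418.07 -344.59  120.  ]
red [ 431.39 -402.75  120.  ]
pur1 [ 579.31 -216.57  120.  ]
yel [ 612.23 -352.22  120.  ]
stand [[299.   144.  ]
 [333.27  97.27]
 [390.93 139.55]
 [356.66 186.28]] [ 514.76 -321.33   48.  ] [np.float64(65.21251410956204), np.float64(52.477814806863236), np.float64(64.6377271438371), np.float64(53.413587188025815)]
```

The handle top is at (509.8,-319.7), its sides measure 15.9 mm, and it is almost plumb, with flats at -24.6°. Turning the tool -0.738 rad, descending and gripping.

```bash
python3 -m pendant '[[[0.52,0.01,0],[0,0,-0.88],0],[[0.52,0.01,0],[0,0,-0.88],0],[[0.52,0,0],[0,0,-0.88],0],[[0.5,0,0],[0,0,-0.88],0],[[0,0,0],[0,0,-0.88],0],[[0,0,0],[0,0,-0.88],0],[[0,0,-0.4],[0,0,-0.87],0],[[0,0,-0.8],[0,0,0],0],[[0,0,-0.8],[0,0,0],0],[[0,0,-0.8],[0,0,0],0]]'
python3 -m pendant '[[[0,0,-0.8],[0,0,0],0],[[0,0,-0.8],[0,0,0],0],[[0,0,0],[0,0,0],0],[[0,0,0],[0,0,0],0],[[0,0,0],[0,0,0],-1],[[0,0,0],[0,0,0],-1],[[0,0,0],[0,0,0],-1],[[0,0,0],[0,0,0],-1],[[0,0,0],[0,0,0],-1],[[0,0,0],[0,0,0],-1]]'
```

```text
time: 2.65
tool_pos: [509.8, -319.5, 159.1]
tcp_rot: [3.141, -0.001, -0.428]
contact_force: [0.7, -0.1, -0.7]
grip_width: 45.8
finger_force: 0.0
time: 3.48
tool_pos: [510.2, -319.6, 112.5]
tcp_rot: [3.141, -0.001, -0.428]
contact_force: [-0.5, 1.2, 3.0]
grip_width: 15.8
finger_force: 30.0
```

The bar is gripped: width 15.8 mm, 30 N. Lifting it and carrying it to above the socket at -18.5°, tilting 30° outward on the way.

```bash
python3 -m pendant '[[[0,0,0.6],[0,0,0],-1],[[0,0,0.8],[0,0,0],-1],[[0,0,0.8],[0,0,0],-1],[[0,0,0.8],[0,0,0],-1],[[0,0,0.8],[0,0,0],-1],[[0,0,0.8],[0,0,0],-1],[[0.28,1,0],[0,0,0.22],-1],[[0.28,1,0],[0,0,0.22],-1],[[0.28,1,0],[0,0,0.22],-1],[[0.28,1,0],[0,0,0.22],-1]]'
python3 -m pendant '[[[0.28,1,0],[0.23,0.69,0],-1],[[0.28,1,0],[0.23,0.69,0],-1],[[0.28,1,0],[0.23,0.69,0],-1],[[0.28,1,0],[0.23,0.69,0],-1],[[0.28,1,0],[0.23,0.69,0],-1],[[0.28,1,0],[0.23,0.69,0],-1],[[0,0,-0.5],[0,0,0],-1],[[0,0,-0.5],[0,0,0],-1],[[0,0,0],[0,0,0],-1],[[0,0,0],[0,0,0],-1]]'
cat >> h.py <<'E'
AX=np.array([493.1,15.2]);C30,S30=np.cos(np.pi/6),.5
def tgt(th,s,L=104.5,ax=AX):
    'TCP for bar in socket at world angle th deg, tip s mm out beyond the mouth (negative = in)'
    a=np.radians(th);u=np.array([S30*np.cos(a),S30*np.sin(a),C30])
    p=np.r_[ax+48*np.array([np.cos(a),np.sin(a)]),55]+(L+s)*u
    r=R.from_rotvec(np.pi/6*np.array([-np.sin(a),np.cos(a),0]))*R.from_euler('xyz',[np.pi,0,a]);return p,r
def need(th,s,**k):
    o=bot.get_obs();p,r=tgt(th,s,**k);c=R.from_euler('xyz',o['tcp_rot'])
    print('t',round(o['time'],2),'units shift',np.round((p-o['tool_pos'])/30,3),'turn',np.round((r*c.inv()).as_rotvec()/.12,3),'F',np.round(o['contact_force'],1),'q',np.round(o['joint_positions'],2))
E
python3 - <<'E'
from h import *
need(-18.5,15)
P=bot.camera_params('wrist');np.save('P2.npy',P,allow_pickle=True);cv2.imwrite('pics/w2.png',bot.capture('wrist'))
o=bot.get_obs();z=R.from_euler('xyz',o['tcp_rot']).apply([0,0,1]);print('tip px',proj('wrist',o['tool_pos']+104.5*z))
for t in(-18.5,26.5,-63.5):
    a=np.radians(t);print(t,proj('wrist',[493.1+48*np.cos(a),15.2+48*np.sin(a),55]))
E
```

```text
time: 4.32
tool_pos: [543.4, -198.2, 249.7]
tcp_rot: [-3.142, 0.0, -0.322]
contact_force: [0.6, -0.5, -1.7]
grip_width: 16.1
finger_force: 30.0
time: 5.15
tool_pos: [593.5, -19.3, 219.0]
tcp_rot: [3.141, 0.526, -0.323]
contact_force: [0.4, 0.2, -0.7]
grip_width: 16.1
finger_force: 30.0
t 5.15 units shift [ 0.058  0.012 -2.018] turn [ 0.001 -0.022 -0.004] F [ 0.4  0.2 -0.7] q [-0.19  0.81  0.89  0.07  1.97  1.71]
tip px [321.22913252 237.46871281]
-18.5 [320.00808836 179.35089225]
26.5 [281.26929017 192.40527746]
-63.5 [358.88798295 192.36819584]
```

View pics/w2.png

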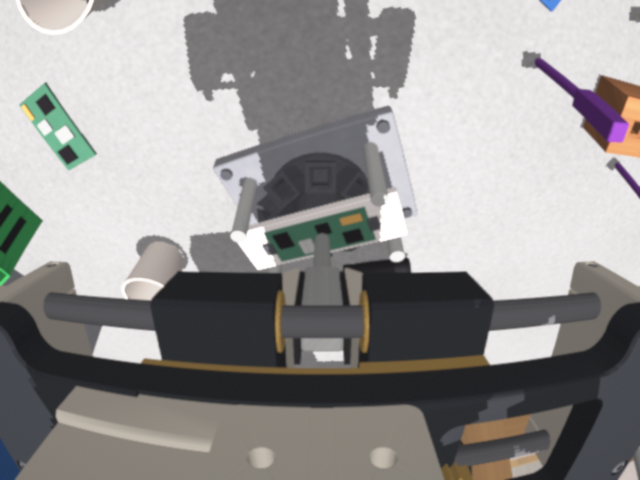

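The wrist view shows the target mouth at (320,177), where predicted (320,179), and the tip at (321,238), also as predicted. Descending and inserting along the socket axis.

```bash
python3 -m pendant '[[[0.06,0.01,-0.5],[0,-0.02,0],-1],[[0,0,-0.5],[0,0,0],-1],[[0,0,-0.5],[0,0,0],-1],[[0,0,-0.52],[0,0,0],-1],[[-0.15,0.05,-0.27],[0,0,0],-1],[[-0.15,0.05,-0.27],[0,0,0],-1],[[-0.15,0.05,-0.28],[0,0,0],-1],[[-0.15,0.05,-0.28],[0,0,0],-1],[[0,0,0],[0,0,0],-1],[[0,0,0],[0,0,0],-1]]'
python3 -c "
from h import *
need(-18.5,-23)
for a in (6,7,47.5):need(a,-23)"
```

```text
time: 6.03
tool_pos: [578.0, -13.6, 127.4]
tcp_rot: [-3.141, 0.52, -0.323]
contact_force: [-0.3, 0.1, -1.5]
grip_width: 15.8
finger_force: 30.0
t 6.03 units shift [-0.025  0.021 -0.062] turn [0.007 0.032 0.002] F [-0.3  0.1 -1.5] q [-0.19  0.84  1.08  0.07  1.74  1.7 ]
t 6.03 units shift [ 0.111  1.269 -0.062] turn [-0.     0.033  3.565] F [-0.3  0.1 -1.5] q [-0.19  0.84  1.08  0.07  1.74  1.7 ]
t 6.03 units shift [ 0.105  1.32  -0.062] turn [-0.     0.033  3.71 ] F [-0.3  0.1 -1.5] q [-0.19  0.84  1.08  0.07  1.74  1.7 ]
t 6.03 units shift [-0.832  3.141 -0.062] turn [-0.012  0.032  9.601] F [-0.3  0.1 -1.5] q [-0.19  0.84  1.08  0.07  1.74  1.7 ]
```

Inserted without any contact force. Next, the row increments for a 66° swing at 5.5° per row.

```bash
python3 -c "
from h import *
for a,b,n in ((-18.5,47.5,12),(-42.5,47.5,16)):
    P=[tgt(t,-23)[0] for t in np.linspace(a,b,n+1)]
    print(np.round(np.diff(P,axis=0)[:,:2]/30,2).tolist(),np.radians((b-a)/n)/.12)"
```

```text
[[0.08, 0.27], [0.05, 0.28], [0.02, 0.28], [-0.0, 0.28], [-0.03, 0.28], [-0.06, 0.28], [-0.08, 0.27], [-0.11, 0.26], [-0.13, 0.25], [-0.16, 0.24], [-0.18, 0.22], [-0.2, 0.2]] 0.7999425738307344
[[0.19, 0.22], [0.16, 0.24], [0.14, 0.26], [0.11, 0.27], [0.09, 0.28], [0.06, 0.28], [0.03, 0.29], [0.0, 0.29], [-0.03, 0.29], [-0.06, 0.29], [-0.08, 0.28], [-0.11, 0.27], [-0.14, 0.26], [-0.16, 0.24], [-0.18, 0.23], [-0.2, 0.21]] 0.818123086872342
```

```bash
python3 -m pendant '[[[0.06,0.28,-0.03],[0,0,0.8],-1],[[0.04,0.28,-0.03],[0,0,0.8],-1],[[0.02,0.28,0],[0,0,0.8],-1],[[0,0.28,0],[0,0,0.8],-1],[[-0.03,0.28,0],[0,0,0.8],-1],[[-0.06,0.28,0],[0,0,0.8],-1],[[-0.08,0.27,0],[0,0,0.8],-1],[[-0.11,0.26,0],[0,0,0.8],-1],[[-0.13,0.25,0],[0,0,0.8],-1],[[-0.16,0.24,0],[0,0,0.8],-1]]'
python3 -m pendant '[[[-0.18,0.22,0],[0,0,0.8],-1],[[-0.2,0.2,0],[0,0,0.8],-1],[[0,0,0],[0,0,0],-1],[[0,0,0],[0,0,0],-1],[[0,0,0],[0,0,0],-1],[[0,0,0],[0,0,0],-1],[[0,0,0],[0,0,0],-1],[[0,0,0],[0,0,0],-1],[[0,0,0],[0,0,0],-1],[[0,0,0],[0,0,0],-1]]'
python3 -c "
from h import *
need(47.5,-23);need(47.5,25)"
```

```text
time: 6.87
tool_pos: [565.5, 67.1, 126.1]
tcp_rot: [3.138, 0.52, 0.64]
contact_force: [0.9, -4.5, -2.3]
grip_width: 15.9
finger_force: 30.0
time: 7.7
tool_pos: [552.8, 80.2, 124.2]
tcp_rot: [-3.141, 0.522, 0.829]
contact_force: [-0.3, -1.1, -1.3]
grip_width: 15.6
finger_force: 30.0
t 7.7 units shift [0.007 0.013 0.046] turn [-0.015  0.009  0.003] F [-0.3 -1.1 -1.3] q [ 0.17  0.77  1.23 -0.31  1.57  0.98]
t 7.7 units shift [0.548 0.603 1.432] turn [-0.015  0.009  0.003] F [-0.3 -1.1 -1.3] q [ 0.17  0.77  1.23 -0.31  1.57  0.98]
```

The swing went smoothly. Withdrawing along the axis, raising, and moving round to about -44° for a closer look at collar and table.

```bash
python3 -m pendant '[[[0.14,0.16,0.37],[0,0,0],-1],[[0.14,0.16,0.37],[0,0,0],-1],[[0.14,0.16,0.36],[0,0,0],-1],[[0.14,0.15,0.36],[0,0,0],-1],[[0.14,0.15,0.36],[0,0,0],-1],[[0,0,0.8],[0,0,0],-1],[[0,0,0.8],[0,0,0],-1],[[0,-0.39,0],[0,0,-0.95],-1],[[0,-0.39,0],[0,0,-0.95],-1],[[0,-0.39,0],[0,0,-0.95],-1]]'
python3 -m pendant '[[[0,-0.39,0],[0,0,-0.95],-1],[[0,-0.39,0],[0,0,-0.95],-1],[[0,-0.39,0],[0,0,-0.95],-1],[[0,-0.39,0],[0,0,-0.95],-1],[[0,-0.39,0],[0,0,-0.95],-1],[[0,-0.39,0],[0,0,-0.95],-1],[[0,-0.39,0],[0,0,-0.95],-1],[[0,-0.39,0],[0,0,-0.95],-1],[[0,-0.39,0],[0,0,-0.95],-1],[[0,-0.39,0],[0,0,-0.95],-1]]'
python3 -m pendant '[[[0,-0.39,0],[0,0,-0.95],-1],[[0,0,0],[0,0,0],-1],[[0,0,0],[0,0,0],-1],[[0,0,0],[0,0,0],-1],[[0,0,0],[0,0,0],-1],[[0,0,0],[0,0,0],-1],[[0,0,0],[0,0,0],-1],[[0,0,0],[0,0,0],-1],[[0,0,0],[0,0,0],-1],[[0,0,0],[0,0,0],-1]]'
python3 - <<'E'
from h import *
need(-44,15)
P=bot.camera_params('wrist');np.save('P3.npy',P,allow_pickle=True);w=bot.capture('wrist');cv2.imwrite('pics/w3.png',w)
t=bot.capture('top');cv2.imwrite('pics/top3.png',t)
for a in(-44,1,46):
    a=np.radians(a);print(proj('wrist',[493.1+48*np.cos(a),15.2+48*np.sin(a),55]))
c=cv2.resize(w[130:290,190:400],None,fx=3.8,fy=3.7,interpolation=cv2.INTER_CUBIC);cv2.imwrite('pics/w3c.png',c)
E
```

```text
time: 8.53
tool_pos: [573.9, 69.0, 227.4]
tcp_rot: [3.141, 0.521, 0.483]
contact_force: [-0.7, 0.6, -1.7]
grip_width: 15.9
finger_force: 30.0
time: 9.37
tool_pos: [573.8, -49.1, 226.7]
tcp_rot: [3.141, 0.522, -0.659]
contact_force: [-0.7, -0.9, -1.6]
grip_width: 15.7
finger_force: 30.0
time: 10.2
tool_pos: [573.8, -59.7, 226.9]
tcp_rot: [-3.141, 0.521, -0.766]
contact_force: [-0.0, 0.3, -1.6]
grip_width: 15.7
finger_force: 30.0
t 10.2 units shift [-1.070e-01  1.000e-03 -2.281e+00] turn [ 0.011  0.014 -0.017] F [-0.   0.3 -1.6] q [-0.34  0.72  1.04  0.21  1.86  2.  ]
[323.6483617  178.62918634]
[285.63747516 191.31633613]
[273.32875199 219.09895594]
```

View pics/w3c.png

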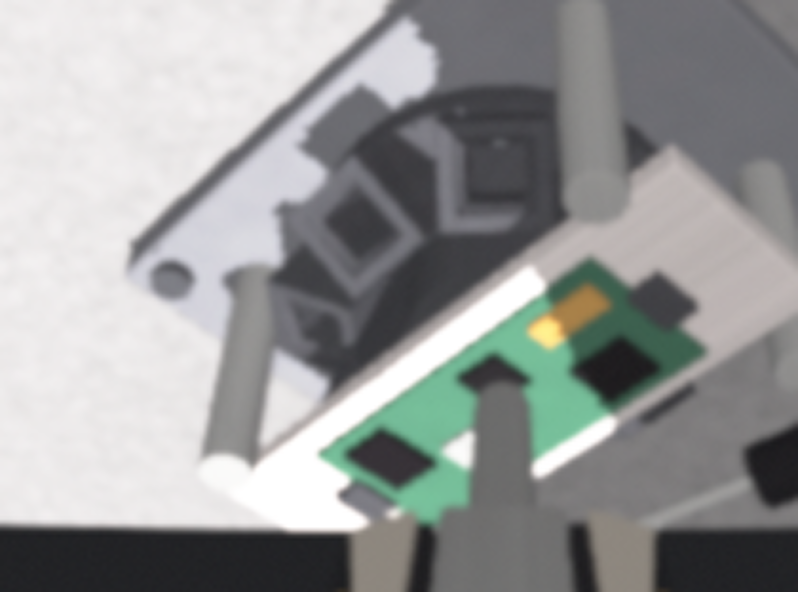

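The crop shows the next mouth at full-frame (321,176) and its neighbour at (285,192). Post tops are at (249,257) and (347,184), and the table's lit long edge lies between them. Working out the collar angle and table height from these.

```bash
cat >> h.py <<'E'
YJ=0.02
def jw(x,y,z):
    c,s=np.cos(YJ),np.sin(YJ);return np.array([AX[0]+c*x-s*y,AX[1]+s*x+c*y,z])
def edge(im,P,n,x,ys,off=(0,0),zs=np.arange(66,100,1.)):
    g=cv2.cvtColor(im,cv2.COLOR_BGR2GRAY).astype(np.float32);out=[]
    for z in zs:
        q=np.array([proj(n,jw(x,y,z),P)+off for y in ys],np.float32)
        out.append(cv2.remap(g,q[:,:1].copy(),q[:,1:].copy(),1).mean())
    return list(zip(zs.astype(int).tolist(),np.round(out).astype(int).tolist()))
E
python3 - <<'E'
from h import *
np.set_printoptions(precision=1,suppress=True)
P=np.load('P3.npy',allow_pickle=True).item();w=cv2.imread('pics/w3.png')
for u,v in((320.8,176.5),(284.7,191.6)):
    m=onz('wrist',u,v,55,P)[:2]-AX;print(np.hypot(*m),np.degrees(np.arctan2(m[1],m[0])))
off=[]
for (x,y),q in (((35,61),(249.2,256.5)),((35,-61),(347.1,184.1))):
    off.append(np.array(q)-proj('wrist',jw(x,y,90),P));print('post off',off[-1],onz('wrist',*q,90,P)[:2]-jw(x,y,90)[:2])
off=np.mean(off,0)
print('lit',edge(w,P,'wrist',26,np.arange(15,50,2),off));print('shade',edge(w,P,'wrist',26,np.arange(-45,-25,2),off));
E
```

```text
50.26600908968435 -41.04717818692563
48.39839487300443 2.17224412344978
post off [-1.7 -2.7] [ 3.4 -1.8]
post off [-0.9 -1. ] [ 1.1 -0.1]
lit [(66, 115), (67, 118), (68, 121), (69, 123), (70, 124), (71, 125), (72, 128), (73, 134), (74, 142), (75, 151), (76, 159), (77, 165), (78, 172), (79, 183), (80, 206), (81, 230), (82, 246), (83, 253), (84, 255), (85, 255), (86, 255), (87, 255), (88, 255), (89, 255), (90, 254), (91, 248), (92, 234), (93, 212), (94, 199), (95, 197), (96, 199), (97, 200), (98, 197), (99, 192)]
shade [(66, 75), (67, 74), (68, 73), (69, 72), (70, 70), (71, 70), (72, 73), (73, 83), (74, 100), (75, 121), (76, 141), (77, 156), (78, 165), (79, 173), (80, 183), (81, 197), (82, 209), (83, 215), (84, 218), (85, 219), (86, 220), (87, 221), (88, 223), (89, 223), (90, 221), (91, 212), (92, 192), (93, 161), (94, 137), (95, 129), (96, 130), (97, 133), (98, 136), (99, 141)]
```

The table top is at about 81 mm, so about 9 mm (90°) remains. The sockets sit at about -43° and 2°. Inserting in the -43° socket.

```bash
python3 -m pendant '[[[-0.06,0.05,-0.57],[0,0,0.13],-1],[[0,0,-0.57],[0,0,0],-1],[[0,0,-0.57],[0,0,0],-1],[[0,0,-0.57],[0,0,0],-1],[[-0.12,0.11,-0.27],[0,0,0],-1],[[-0.12,0.11,-0.27],[0,0,0],-1],[[-0.11,0.11,-0.28],[0,0,0],-1],[[-0.11,0.11,-0.28],[0,0,0],-1],[[0,0,0],[0,0,0],-1],[[0,0,0],[0,0,0],-1]]'
python3 - <<'E'
from h import *
need(-43,-23)
P=[tgt(t,-23)[0] for t in np.arange(-43,48,5.5)]
print(np.round(np.diff(P,axis=0)[:,:2]/30,2).tolist())
E
```

```text
time: 11.13
tool_pos: [558.0, -44.8, 125.7]
tcp_rot: [-3.141, 0.522, -0.75]
contact_force: [0.8, -0.0, -1.9]
grip_width: 15.9
finger_force: 30.0
t 11.13 units shift [-0.    -0.017 -0.003] turn [ 0.009  0.013 -0.   ] F [ 0.8 -0.  -1.9] q [-0.33  0.77  1.22  0.21  1.63  1.95]
[[0.18, 0.22], [0.16, 0.23], [0.14, 0.25], [0.11, 0.26], [0.09, 0.27], [0.06, 0.28], [0.04, 0.28], [0.01, 0.28], [-0.02, 0.28], [-0.05, 0.28], [-0.07, 0.27], [-0.1, 0.27], [-0.12, 0.26], [-0.15, 0.24], [-0.17, 0.23], [-0.19, 0.21]]
```

```bash
python3 -m pendant '[[[0.18,0.22,0],[0,0,0.8],-1],[[0.16,0.23,0],[0,0,0.8],-1],[[0.14,0.25,0],[0,0,0.8],-1],[[0.11,0.26,0],[0,0,0.8],-1],[[0.09,0.27,0],[0,0,0.8],-1],[[0.06,0.28,0],[0,0,0.8],-1],[[0.04,0.28,0],[0,0,0.8],-1],[[0.01,0.28,0],[0,0,0.8],-1],[[-0.02,0.28,0],[0,0,0.8],-1],[[-0.05,0.28,0],[0,0,0.8],-1]]'
python3 -m pendant '[[[-0.07,0.27,0],[0,0,0.8],-1],[[-0.1,0.27,0],[0,0,0.8],-1],[[-0.12,0.26,0],[0,0,0.8],-1],[[0,0,0],[0,0,0],-1],[[0,0,0],[0,0,0],-1],[[0,0,0],[0,0,0],-1],[[0,0,0],[0,0,0],-1],[[0,0,0],[0,0,0],-1],[[0,0,0],[0,0,0],-1],[[0,0,0],[0,0,0],-1]]'
python3 - <<'E'
from h import *
need(28.5,-23)
P=bot.camera_params('wrist');np.save('P4.npy',P,allow_pickle=True);w=bot.capture('wrist');cv2.imwrite('pics/w4.png',w)
for x,y in((35,61),(35,-61),(-35,61),(-35,-61)):print(proj('wrist',jw(x,y,90),P))
cv2.imwrite('pics/w4c.png',cv2.resize(w[120:290,190:420],None,fx=3.4,fy=3.4,interpolation=cv2.INTER_CUBIC))
E
```

```text
time: 11.97
tool_pos: [580.9, 32.8, 126.4]
tcp_rot: [3.139, 0.519, 0.212]
contact_force: [2.4, -3.2, -1.0]
grip_width: 16.0
finger_force: 30.0
time: 12.8
tool_pos: [571.1, 57.2, 125.4]
tcp_rot: [-3.141, 0.522, 0.496]
contact_force: [0.2, -0.2, -1.7]
grip_width: 16.0
finger_force: 30.0
t 12.8 units shift [-0.002  0.012  0.005] turn [-0.011  0.013  0.014] F [ 0.2 -0.2 -1.7] q [ 0.07  0.83  1.11 -0.21  1.69  1.18]
[251.67081416 280.46315574]
[425.052231   329.61592253]
[219.91750149 334.21300909]
[369.0150617  369.20243325]
```

View pics/w4c.png

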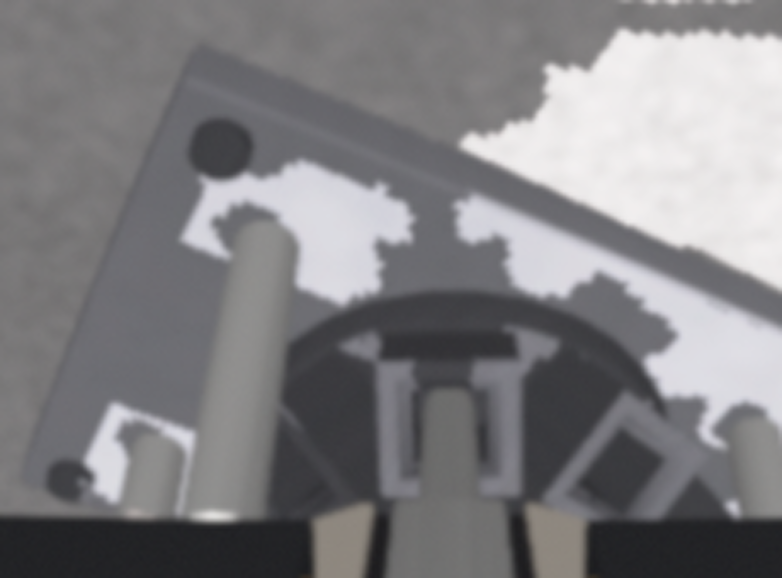

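The bar is properly seated in the socket at crop (448,430), but the gripper hides the table. Withdrawing to azimuth 0 with a 45° tilt for a flat view of the table edge against the posts.

```bash
python3 -m pendant '[[[0.18,0.1,0.36],[0,0,0],-1],[[0.18,0.1,0.36],[0,0,0],-1],[[0.19,0.1,0.37],[0,0,0],-1],[[0.19,0.1,0.37],[0,0,0],-1],[[0.19,0.1,0.37],[0,0,0],-1],[[0,0,0.7],[0,0,0],-1],[[0.29,-0.38,-0.06],[0,0,-0.83],-1],[[0.29,-0.38,-0.06],[0,0,-0.83],-1],[[0.29,-0.38,-0.06],[0,0,-0.83],-1],[[0.29,-0.38,-0.06],[0,0,-0.83],-1]]'
python3 -m pendant '[[[0.29,-0.38,-0.06],[0,0,-0.83],-1],[[0,0,0],[0,0.73,0],-1],[[0,0,0],[0,0.73,0],-1],[[0,0,0],[0,0.73,0],-1],[[0,0,0],[0,0,0],-1],[[0,0,0],[0,0,0],-1],[[0,0,0],[0,0,0],-1],[[0,0,0],[0,0,0],-1],[[0,0,0],[0,0,0],-1],[[0,0,0],[0,0,0],-1]]'
python3 - <<'E'
from h import *
need(0,0)
P=bot.camera_params('wrist');np.save('P5.npy',P,allow_pickle=True);w=bot.capture('wrist');cv2.imwrite('pics/w5.png',w)
for x,y in((35,61),(35,-61),(-35,61),(-35,-61)):print(proj('wrist',jw(x,y,90),P))
cv2.imwrite('pics/w5c.png',cv2.resize(w[150:290,220:420],None,fx=4,fy=4,interpolation=cv2.INTER_CUBIC))
E
```

```text
time: 13.68
tool_pos: [634.2, 26.7, 194.2]
tcp_rot: [-3.141, 0.522, 0.094]
contact_force: [0.7, -0.5, -0.7]
grip_width: 16.1
finger_force: 30.0
time: 14.52
tool_pos: [642.4, 15.8, 195.4]
tcp_rot: [3.141, 0.779, -0.001]
contact_force: [0.5, -0.1, -1.5]
grip_width: 15.4
finger_force: 30.0
t 14.52 units shift [-1.637 -0.021 -1.663] turn [ 1.000e-03 -2.132e+00  6.000e-03] F [ 0.5 -0.1 -1.5] q [-0.07  1.18  0.28 -0.08  2.46  1.46]
[248.56070264 229.96965893]
[394.77799861 228.38278581]
[261.95816781 265.69091799]
[384.23590935 264.55973899]
```

View pics/w5c.png

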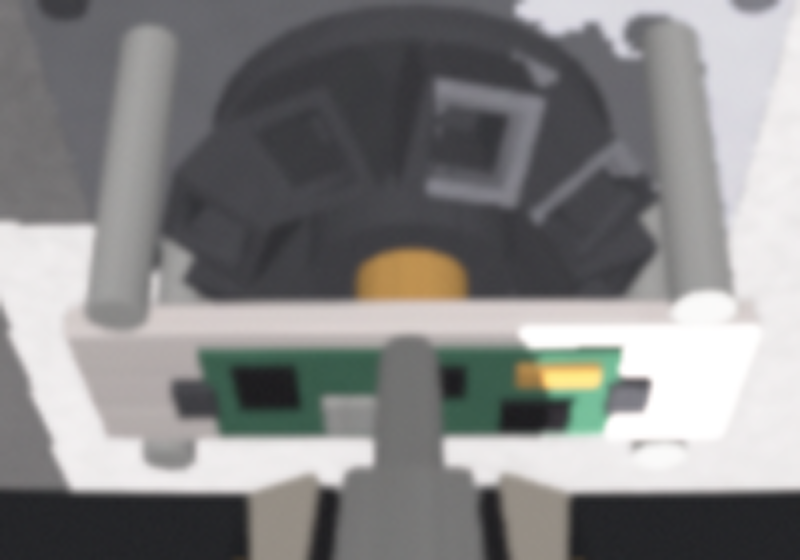

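The view is clear (crop coordinates). Near post tops are at (120,307) and (703,306), far right post top at (660,453). The table's near upper edge runs (70,336)–(760,322) and its far edge lies at row 437. Fitting the offset on the posts, then the table height.

```bash
python3 - <<'E'
from h import *
np.set_printoptions(precision=2,suppress=True)
P=np.load('P5.npy',allow_pickle=True).item();w=cv2.imread('pics/w5.png')
f=lambda x,y:np.array([x/4+220-.4,y/4+150-.4])
obs={(35,61):f(120,307),(35,-61):f(703,306),(-35,-61):f(660,453)}
of={k:v-proj('wrist',jw(*k,90),P) for k,v in obs.items()};print(of)
for y,k in((50,(35,61)),(-50,(35,-61))):
    e=edge(w,P,'wrist',26,np.arange(y-8,y+8,2),of[k],np.arange(76,98,1.));print(y,e)
print('far',edge(w,P,'wrist',-26,np.arange(-66,-50,2),of[(-35,-61)],np.arange(80,100,1.)))
print('far',edge(w,P,'wrist',-26,np.arange(-66,-50,2)+110,of[(-35,-61)],np.arange(80,100,1.)))
for u,v in ((475,140),(307,142)):
    m=onz('wrist',*(f(u,v)-of[(35,61)]*.5-of[(35,-61)]*.5),55,P)[:2]-AX;print(np.hypot(*m),np.degrees(np.arctan2(m[1],m[0])))
E
```

```text
{(35, 61): array([ 1.04, -3.62]), (35, -61): array([ 0.57, -2.28]), (-35, -61): array([ 0.36, -1.71])}
50 [(76, 111), (77, 112), (78, 114), (79, 117), (80, 123), (81, 128), (82, 136), (83, 149), (84, 169), (85, 189), (86, 201), (87, 204), (88, 205), (89, 206), (90, 206), (91, 200), (92, 188), (93, 179), (94, 171), (95, 163), (96, 156), (97, 151)]
-50 [(76, 110), (77, 114), (78, 119), (79, 123), (80, 127), (81, 134), (82, 149), (83, 174), (84, 199), (85, 213), (86, 217), (87, 219), (88, 224), (89, 239), (90, 251), (91, 255), (92, 255), (93, 255), (94, 251), (95, 246), (96, 247), (97, 248)]
far [(80, 205), (81, 209), (82, 218), (83, 235), (84, 249), (85, 254), (86, 255), (87, 255), (88, 255), (89, 254), (90, 245), (91, 219), (92, 219), (93, 232), (94, 242), (95, 246), (96, 246), (97, 244), (98, 241), (99, 238)]
far [(80, 69), (81, 72), (82, 81), (83, 98), (84, 118), (85, 133), (86, 141), (87, 148), (88, 160), (89, 178), (90, 195), (91, 201), (92, 202), (93, 201), (94, 201), (95, 203), (96, 208), (97, 218), (98, 228), (99, 234)]
47.26592343377483 -16.023990107917367
50.280035576926124 26.92327816144297
```

```bash
python3 - <<'E'
from h import *
w=cv2.imread('pics/w5.png')
for c in (242,258,264,300,345,360,375,385,405):print(c,w[222:262,c-1:c+2].mean((1,2)).astype(int).tolist())
print('postL');
for c in (244,247,250,253,256):print(c,w[215:236,c].mean(1).astype(int).tolist())
print('postR')
for c in (390,393,396,399,402):print(c,w[215:236,c].mean(1).astype(int).tolist())
E
```

```text
242 [180, 176, 171, 163, 155, 151, 151, 159, 174, 192, 202, 201, 189, 178, 174, 174, 173, 173, 173, 172, 172, 174, 178, 182, 188, 194, 202, 208, 215, 224, 230, 234, 236, 237, 237, 237, 237, 238, 237, 237]
258 [180, 178, 175, 174, 179, 188, 193, 197, 200, 204, 205, 197, 185, 177, 174, 173, 173, 172, 172, 171, 170, 170, 172, 173, 172, 171, 171, 171, 171, 173, 175, 176, 174, 173, 172, 171, 170, 167, 162, 156]
264 [159, 161, 161, 168, 184, 200, 205, 205, 205, 206, 205, 195, 184, 177, 174, 173, 173, 172, 172, 171, 169, 163, 142, 111, 90, 85, 82, 85, 92, 101, 112, 124, 142, 160, 170, 171, 169, 164, 157, 151]
300 [63, 68, 95, 141, 181, 202, 207, 207, 209, 211, 209, 196, 180, 169, 148, 113, 87, 77, 75, 74, 74, 74, 74, 73, 73, 76, 88, 106, 114, 112, 107, 101, 98, 96, 95, 97, 123, 176, 219, 233]
345 [64, 74, 115, 169, 201, 209, 209, 209, 212, 212, 209, 195, 179, 162, 137, 105, 84, 76, 75, 75, 76, 76, 75, 76, 76, 75, 73, 66, 58, 52, 48, 46, 45, 45, 46, 67, 121, 184, 222, 232]
360 [62, 74, 116, 171, 202, 210, 211, 214, 221, 242, 254, 255, 255, 253, 234, 164, 135, 145, 152, 161, 182, 201, 209, 21
[... 1100 characters left out ...]
135, 137, 150, 173, 185, 183, 177]
256 [128, 127, 127, 129, 130, 129, 130, 132, 133, 134, 135, 138, 143, 150, 158, 172, 189, 200, 196, 185, 177]
postR
390 [146, 146, 145, 145, 144, 143, 143, 145, 161, 196, 231, 245, 248, 249, 247, 245, 250, 254, 255, 255, 255]
393 [157, 157, 157, 156, 157, 156, 159, 179, 220, 241, 248, 249, 249, 249, 249, 249, 252, 254, 255, 255, 255]
396 [160, 160, 160, 160, 160, 160, 166, 195, 233, 246, 249, 249, 249, 249, 249, 249, 252, 254, 255, 255, 255]
399 [154, 155, 154, 155, 155, 155, 161, 187, 228, 245, 249, 250, 250, 249, 248, 246, 250, 254, 255, 255, 255]
402 [195, 189, 177, 169, 169, 169, 168, 174, 193, 225, 241, 247, 247, 242, 234, 231, 247, 254, 255, 255, 255]
```

```bash
python3 - <<'E'
from h import *
P=np.load('P5.npy',allow_pickle=True).item()
pr=lambda x,y,z=90:proj('wrist',jw(x,y,z),P)
print('cap rows L',pr(42,61)[1],pr(28,61)[1],'R',pr(42,-61)[1],pr(28,-61)[1],'far',pr(-28,-61)[1],pr(-42,-61)[1])
c=-P['camera_from_world'][:3,:3].T@P['camera_from_world'][:3,3];print('cam',c)
for off in(-1.6,-1.85,-2.1):
    for (u,vn,vf) in((300,233.8,None),(345,233.6,None),(385,233.2,259.3)):
        s=[]
        for v in (vn,vf):
            if v: q=onz('wrist',u-.7,v-off,90,P);s.append(np.cos(YJ)*(q[0]-AX[0])+np.sin(YJ)*(q[1]-AX[1]))
        print(off,u,np.round(s,2))
g=cv2.imread('pics/w5.png').mean(2)
print('farR');[print(k,g[255:272,k].astype(int).tolist()) for k in(379,382,385,388,391)]
print('farL');[print(k,g[255:272,k].astype(int).tolist()) for k in(250,254,258,262,266,270)]
k=0.5*(c[0]-AX[0]);print('dx per mm z near/far',(c[0]-AX[0]-26)/(c[2]-90),(c[0]-AX[0]+26)/(c[2]-90))
E
```

```text
cap rows L 225.62050182591017 234.15642795190055 R 223.9696599520326 232.6293209292302 far 261.4943602737379 267.5227065210528
cam [790.87636569  15.37896531 246.82107436]
-1.6 300 [25.03]
-1.6 345 [24.56]
-1.6 385 [ 24.49 -26.63]
-1.85 300 [24.6]
-1.85 345 [24.13]
-1.85 385 [ 24.06 -27.19]
-2.1 300 [24.17]
-2.1 345 [23.71]
-2.1 385 [ 23.63 -27.75]
farR
379 [255, 255, 255, 254, 242, 188, 179, 213, 238, 245, 245, 241, 237, 235, 236, 235, 229]
382 [255, 255, 255, 254, 243, 213, 227, 244, 249, 249, 249, 246, 240, 236, 236, 236, 228]
385 [255, 255, 255, 254, 244, 225, 238, 247, 249, 249, 249, 247, 241, 237, 237, 236, 228]
388 [255, 255, 255, 254, 243, 216, 232, 246, 249, 249, 247, 241, 237, 236, 236, 236, 227]
391 [255, 255, 255, 254, 247, 222, 220, 231, 240, 241, 239, 237, 235, 236, 236, 235, 226]
farL
250 [172, 173, 173, 181, 203, 226, 235, 238, 238, 239, 238, 237, 237, 237, 238, 236, 225]
254 [173, 173, 172, 178, 196, 217, 225, 228, 230, 231, 233, 235, 236, 237, 238, 237, 228]
258 [173, 172, 171, 170, 167, 161, 156, 148, 141, 139, 148, 177, 216, 231, 237, 237, 229]
262 [172, 172, 171, 170, 166, 161, 156, 149, 140, 136, 137, 149, 186, 223, 235, 236, 229]
266 [149, 167, 171, 168, 161, 150, 140, 138, 137, 138, 144, 167, 202, 225, 234, 236, 231]
270 [152, 168, 172, 176, 193, 219, 230, 233, 233, 233, 233, 235, 236, 236, 236, 235, 231]
dx per mm z near/far 1.7330347136257878 2.0646228003235216
```

The first fit puts the table about 0.6 ± 0.5 mm from flush. The plate has a small chamfer, which blurs the single view. I'll look from the opposite (robot) side so sideways errors cancel. The bar's yaw doesn't matter for its return to the stand.

```bash
python3 -m pendant '[[[-0.4,0,0.25],[0,-0.93,0],-1],[[-0.4,0,0.25],[0,-0.93,0],-1],[[-0.4,0,0.25],[0,-0.93,0],-1],[[-0.4,0,0.25],[0,-0.93,0],-1],[[-0.4,0,0.25],[0,-0.93,0],-1],[[-0.4,0,0.25],[0,-0.93,0],-1],[[-0.4,0,0.25],[0,-0.93,0],-1],[[-0.4,0,0],[0,0,1],-1],[[-0.4,0,0],[0,0,1],-1],[[-0.4,0,0],[0,0,1],-1]]'
python3 -m pendant '[[[-0.5,0,0],[0,0,1],-1],[[-0.5,0,0],[0,0,1],-1],[[-0.5,0,0],[0,0,1],-1],[[-0.5,0,0],[0,0,1],-1],[[-0.5,0,0],[0,0,1],-1],[[-0.5,0,0],[0,0,1],-1],[[-0.5,0,0],[0,0,1],-1],[[-0.5,0,0],[0,0,1],-1],[[-0.5,0,0],[0,0,1],-1],[[-0.5,0,0],[0,0,1],-1]]'
python3 -m pendant '[[[0,0,0],[0,0,1],-1],[[0,0,0],[0,0,1],-1],[[0,0,0],[0,0,1],-1],[[0,0,0],[0,0,1],-1],[[0,0,0],[0,0,1],-1],[[0,0,0],[0,0,1],-1],[[0,0,0],[0,0,1],-1],[[0,0,0],[0,0,1],-1],[[0,0,0],[0,0,1],-1],[[0,0,0],[0,0,1],-1]]'
python3 -m pendant '[[[0,0,0],[0,0,1],-1],[[0,0,0],[0,0,1],-1],[[0,0,0],[0,0,1],-1],[[0,0,0],[0,0,0.18],-1],[[0,0,-0.4],[0,-0.87,0],-1],[[0,0,-0.4],[0,-0.87,0],-1],[[0,0,-0.4],[0,-0.87,0],-1],[[0,0,-0.4],[0,-0.87,0],-1],[[0,0,-0.4],[0,-0.87,0],-1],[[0,0,0],[0,0,0],-1]]'
python3 - <<'E'
from h import *
need(180,0)
P=bot.camera_params('wrist');np.save('P6.npy',P,allow_pickle=True);w=bot.capture('wrist');cv2.imwrite('pics/w6.png',w)
for x,y in((35,61),(35,-61),(-35,61),(-35,-61)):print(proj('wrist',jw(x,y,90),P))
cv2.imwrite('pics/w6c.png',cv2.resize(w[150:290,220:420],None,fx=4,fy=4,interpolation=cv2.INTER_CUBIC))
E
```

```text
time: 15.4
tool_pos: [527.3, 15.3, 244.0]
tcp_rot: [3.14, 0.045, 0.366]
contact_force: [-0.9, -0.2, -1.0]
grip_width: 15.8
finger_force: 30.0
time: 16.23
tool_pos: [377.5, 15.4, 242.9]
tcp_rot: [3.14, 0.048, 1.566]
contact_force: [0.6, 0.7, -2.8]
grip_width: 15.5
finger_force: 30.0
time: 17.07
tool_pos: [378.2, 15.4, 242.9]
tcp_rot: [3.141, 0.05, 2.766]
contact_force: [0.4, 0.5, -0.9]
grip_width: 15.8
finger_force: 30.0
time: 17.9
tool_pos: [376.3, 19.7, 184.4]
tcp_rot: [3.127, 0.53, 3.14]
contact_force: [-2.2, 1.0, -2.7]
grip_width: 15.6
finger_force: 30.0
t 17.9 units shift [ 0.55  -0.149 -1.298] turn [-0.105  0.053 -0.05 ] F [-2.2  1.  -2.7] q [-0.28 -0.09  2.37  0.42  0.38 -2.21]
[382.93161984 308.19838877]
[248.8894646  310.36221379]
[393.22011146 258.27462391]
[233.95683531 261.12241357]
```

View pics/w6c.png

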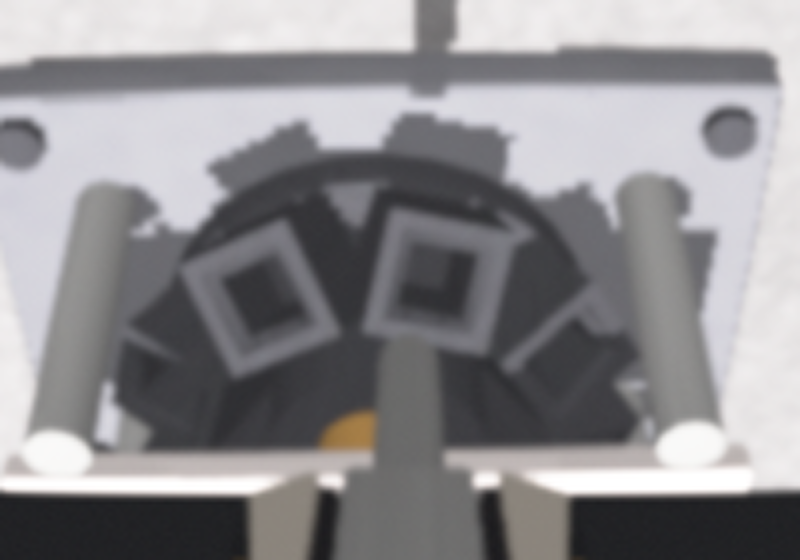

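Well lit. Near post caps are at crop (57,455) and (692,444), with the table's side face and lit chamfer just below them. Reading the column profiles for a precise comparison.

```bash
python3 - <<'E'
from h import *
P=np.load('P6.npy',allow_pickle=True).item();w=cv2.imread('pics/w6.png').mean(2)
print('rows 252..275')
for c in (225,228,231,234,237,240,250,260,270,278,335,345,355,365,375,387,390,393,396,399,404,406):print(c,w[252:274,c].astype(int).tolist())
pr=lambda x,y,z=90:np.round(proj('wrist',jw(x,y,z),P),1).tolist()
print('capL',pr(-42,-61),pr(-28,-61),'capR',pr(-42,61),pr(-28,61))
for z in(80,82,88,90,92):print(z,[pr(-26,y,z) for y in(-50,-30,30,50)],[pr(-24.5,y,z) for y in(-50,50)])
E
```

```text
rows 252..275
225 [234, 233, 231, 230, 229, 228, 225, 224, 228, 235, 235, 227, 212, 195, 185, 184, 200, 238, 253, 253, 220, 112]
228 [163, 157, 152, 148, 147, 158, 192, 230, 244, 248, 248, 248, 247, 244, 236, 220, 210, 238, 253, 253, 224, 120]
231 [139, 139, 140, 141, 151, 184, 227, 244, 248, 248, 249, 249, 248, 248, 247, 243, 236, 243, 253, 253, 227, 127]
234 [139, 138, 138, 138, 147, 179, 224, 244, 248, 248, 248, 248, 248, 248, 248, 246, 243, 246, 253, 253, 231, 133]
237 [133, 132, 132, 131, 133, 148, 187, 229, 244, 247, 248, 248, 247, 247, 248, 247, 242, 244, 253, 253, 234, 139]
240 [123, 122, 121, 119, 118, 118, 125, 151, 196, 228, 241, 246, 247, 246, 243, 234, 223, 237, 253, 253, 236, 144]
250 [131, 151, 158, 157, 155, 152, 150, 148, 146, 143, 145, 159, 175, 180, 180, 181, 193, 232, 252, 253, 242, 159]
260 [68, 69, 68, 67, 65, 64, 63, 62, 62, 68, 94, 136, 170, 181, 182, 183, 196, 233, 252, 254, 246, 170]
270 [59, 60, 60, 62, 62, 63, 64, 63, 64, 71, 96, 137, 169, 182, 186, 188, 197, 228, 250, 253, 248, 178]
278 [48, 49, 48, 49, 51, 54, 58, 59, 61, 71, 99, 138, 169, 182, 186, 188,
[... 1238 characters left out ...]
 234, 141]
406 [228, 228, 228, 228, 230, 230, 231, 230, 226, 218, 203, 193, 190, 195, 218, 245, 253, 254, 254, 251, 217, 124]
capL [232.2, 255.1] [235.6, 266.9] capR [394.4, 252.2] [392.1, 264.1]
80 [[251.1, 258.7], [275.8, 258.4], [351.5, 257.0], [376.5, 256.4]] [[251.4, 259.9], [376.3, 257.7]]
82 [[250.9, 260.6], [275.6, 260.3], [351.6, 259.0], [376.8, 258.4]] [[251.1, 261.8], [376.6, 259.6]]
88 [[250.0, 266.4], [275.1, 266.2], [352.2, 264.8], [377.6, 264.2]] [[250.3, 267.6], [377.4, 265.4]]
90 [[249.7, 268.4], [274.9, 268.2], [352.3, 266.8], [377.9, 266.2]] [[250.0, 269.6], [377.7, 267.4]]
92 [[249.4, 270.4], [274.8, 270.2], [352.5, 268.8], [378.2, 268.2]] [[249.7, 271.6], [378.0, 269.4]]
```

Both views agree: the plate's underside is at about 82.4 mm, so the top is at 90.4 ± 0.4 mm, which is flush. Now I'll carry the bar back to the stand.

```bash
cat >> h.py <<'E'
def up(p,yaw=np.pi):
    o=bot.get_obs();c=R.from_euler('xyz',o['tcp_rot']);r=R.from_euler('xyz',[np.pi,0,yaw])
    print('t',round(o['time'],2),np.round(o['tool_pos'],1),'units',np.round((np.array(p)-o['tool_pos'])/30,3),'turn',np.round((r*c.inv()).as_rotvec()/.12,3))
E
python3 -m pendant '[[[0,0,0.8],[0,0.5,0],-1],[[0,0,0.8],[0,0.5,0],-1],[[0,0,0.8],[0,0.5,0],-1],[[0,0,0],[0,0.5,0],-1],[[0,0,0],[0,0.5,0],-1],[[0,0,0],[0,0.5,0],-1],[[0,0,0],[0,0.5,0],-1],[[0,0,0],[0,0.5,0],-1],[[0,0,0],[0,0.4,0],-1],[[0,0,0],[0,0,0],-1]]'
python3 -c "
from h import *
up([509.5,-319,250])"
```

```text
time: 18.78
tool_pos: [382.3, 16.9, 260.3]
tcp_rot: [3.135, 0.004, 3.139]
contact_force: [0.8, -0.8, -1.3]
grip_width: 15.6
finger_force: 30.0
t 18.78 [382.3  16.9 260.3] units [  4.24  -11.195  -0.342] turn [-0.053  0.031  0.023]
```

```bash
python3 -m pendant '[[[0.35,-0.93,0],[-0.05,0.03,0.02],-1],[[0.35,-0.93,0],[0,0,0],-1],[[0.35,-0.93,0],[0,0,0],-1],[[0.35,-0.93,0],[0,0,0],-1],[[0.35,-0.93,0],[0,0,0],-1],[[0.35,-0.93,0],[0,0,0],-1],[[0.35,-0.93,0],[0,0,0],-1],[[0.35,-0.93,0],[0,0,0],-1],[[0.35,-0.93,0],[0,0,0],-1],[[0.35,-0.93,0],[0,0,0],-1]]'
python3 -m pendant '[[[0.35,-0.93,-0.1],[0,0,0],-1],[[0.35,-0.93,-0.2],[0,0,0],-1],[[0,0,-0.7],[0,0,0],-1],[[0,0,-0.7],[0,0,0],-1],[[0,0,-0.7],[0,0,0],-1],[[0,0,0],[0,0,0],-1],[[0,0,0],[0,0,0],-1],[[0,0,0],[0,0,0],-1],[[0,0,0],[0,0,0],-1],[[0,0,0],[0,0,0],-1]]'
python3 - <<'E'
from h import *
up([509.5,-319,175])
P=bot.camera_params('wrist');w=bot.capture('wrist');np.save('P7.npy',P,allow_pickle=True);cv2.imwrite('pics/w7.png',w)
o=bot.get_obs();z=R.from_euler('xyz',o['tcp_rot']).apply([0,0,1]);t=o['tool_pos']+104.5*z;print('tip',t,proj('wrist',t,P),'hole',proj('wrist',[509,-318,48],P))
u,v=map(int,proj('wrist',[509,-318,48],P));u0,v0=max(0,u-70),max(0,v-60);print(u0,v0)
cv2.imwrite('pics/w7c.png',cv2.resize(w[v0:v0+110,u0:u0+140],None,fx=5,fy=5,interpolation=cv2.INTER_CUBIC))
E
```

```text
time: 19.62
tool_pos: [485.3, -263.1, 260.0]
tcp_rot: [3.14, 0.0, 3.141]
contact_force: [-0.3, -0.2, -0.5]
grip_width: 15.7
finger_force: 30.0
time: 20.45
tool_pos: [506.8, -316.8, 188.5]
tcp_rot: [3.138, 0.003, -3.137]
contact_force: [-0.7, 1.2, -1.3]
grip_width: 15.7
finger_force: 30.0
t 20.45 [ 506.8 -316.8  188.5] units [ 0.09  -0.074 -0.452] turn [-0.031  0.025 -0.036]
tip [ 506.94769859 -316.19739275   83.73144875] [322.49924738 237.82438705] hole [319.92052043 227.64483356]
249 167
```

View pics/w7c.png

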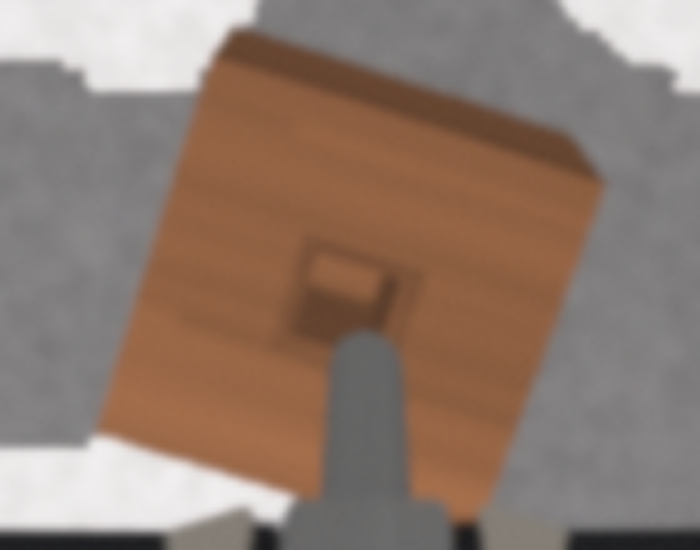

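The crop shows the hole centre at (349,304), i.e. full frame (318.4,227.4). The bar's tip is at (368,335), about where predicted. Computing the hole position and the tip's offset.

```bash
python3 - <<'E'
from h import *
P=np.load('P7.npy',allow_pickle=True).item()
print('hole',onz('wrist',318.4,227.4,48,P))
# tip end disc outline for the assumed tip; visible uppermost row should be ~ (368,329)->(322.2,232.4)
t=np.array([506.95,-316.2,83.7])
for r in(3.5,5):
  print(r,[np.round(proj('wrist',t+[r*np.cos(a),r*np.sin(a),0],P),1).tolist() for a in np.arange(0,6.28,np.pi/2)])
w=cv2.imread('pics/w7.png').mean(2)
for v in(236,240,245,250):print(v,w[v,308:338].astype(int).tolist(), proj('wrist',t+[0,0,0],P))
for s in(10,20,30):print(s,proj('wrist',t+[0,0,s],P),proj('wrist',t+[0,5,s],P),proj('wrist',t+[0,-5,s],P))
E
```

```text
hole [ 508.80536933 -319.19173036   48.        ]
3.5 [[322.5, 242.7], [327.6, 237.8], [322.5, 232.9], [317.4, 237.8]]
5 [[322.5, 244.7], [329.7, 237.8], [322.5, 230.8], [315.2, 237.8]]
236 [92, 92, 91, 90, 89, 87, 85, 86, 90, 95, 99, 100, 100, 100, 99, 100, 101, 101, 98, 96, 94, 95, 98, 98, 97, 97, 98, 98, 99, 99] [322.49518455 237.81489203]
240 [106, 103, 102, 100, 99, 97, 95, 95, 96, 98, 100, 100, 100, 100, 101, 101, 101, 101, 99, 98, 97, 99, 99, 101, 101, 101, 101, 101, 99, 100] [322.49518455 237.81489203]
245 [108, 108, 108, 109, 107, 107, 102, 97, 97, 99, 99, 101, 99, 100, 101, 101, 101, 101, 100, 98, 97, 96, 97, 98, 99, 99, 98, 99, 98, 98] [322.49518455 237.81489203]
250 [108, 108, 108, 107, 105, 103, 99, 97, 98, 100, 99, 100, 100, 100, 100, 100, 101, 101, 100, 99, 97, 98, 104, 107, 107, 108, 107, 107, 107, 106] [322.49518455 237.81489203]
10 [322.5828431  242.00678469] [330.11506418 242.02613179] [315.04844823 241.98491829]
20 [322.67751854 246.53717366] [330.51408521 246.55591488] [314.83850739 246.51436282]
30 [322.78005656 251.4472584 ] [330.94567652 251.46511613] [314.61167526 251.42340304]
```

```bash
python3 -m pendant '[[[0.07,-0.08,0],[-0.03,0.03,0],-1],[[0,0,0],[0,0,0],-1],[[0,0,-0.4],[0,0,0],-1],[[0,0,-0.4],[0,0,0],-1],[[0,0,-0.3],[0,0,0],-1],[[0,0,-0.2],[0,0,0],-1],[[0,0,-0.2],[0,0,0],-1],[[0,0,-0.2],[0,0,0],-1],[[0,0,0],[0,0,0],-1],[[0,0,0],[0,0,0],-1]]'
python3 -c "
from h import *
up([508.8,-319.2,113]);print(bot.get_obs()['moment'])"
```

```text
time: 21.33
tool_pos: [508.4, -318.7, 135.7]
tcp_rot: [3.139, -0.003, -3.137]
contact_force: [0.0, 0.9, -1.1]
grip_width: 15.8
finger_force: 30.0
t 21.33 [ 508.4 -318.7  135.7] units [ 0.012 -0.015 -0.755] turn [-0.022 -0.022 -0.039]
[ 0.04286246 -0.21020171 -0.00693931]
```

Tip 17 mm into the hole with no contact force. Lowering the rest of the way, then opening.

```bash
python3 -m pendant '[[[0.01,-0.01,-0.2],[0,0,0],-1],[[0,0,-0.2],[0,0,0],-1],[[0,0,-0.2],[0,0,0],-1],[[0,0,-0.15],[0,0,0],-1],[[0,0,0],[0,0,0],-1],[[0,0,0],[0,0,0],-1],[[0,0,0],[0,0,0],-1],[[0,0,0],[0,0,0],-1],[[0,0,0],[0,0,0],-1],[[0,0,0],[0,0,0],-1]]'
python3 -m pendant '[[[0,0,0],[0,0,0],0],[[0,0,0],[0,0,0],0],[[0,0,0],[0,0,0],0],[[0,0,0],[0,0,0],0],[[0,0,0],[0,0,0],0],[[0,0,0],[0,0,0],0],[[0,0,0],[0,0,0],0],[[0,0,0],[0,0,0],0],[[0,0,0],[0,0,0],0],[[0,0,0],[0,0,0],0]]'
python3 -m pendant '[[[0,0,0.4],[0,0,0],0],[[0,0,0.8],[0,0,0],0],[[0,0,0.8],[0,0,0],0],[[0,0,0.8],[0,0,0],0],[[0,0,0.8],[0,0,0],0],[[-0.4,0,0.7],[0,0,0],0],[[-0.7,0,0],[0,0,0],0],[[-0.7,0,0],[0,0,0],0],[[0,0,0],[0,0,0],0],[[0,0,0],[0,0,0],0]]'
python3 - <<'E'
from h import *
P=bot.camera_params('wrist');w=bot.capture('wrist');cv2.imwrite('pics/w8.png',w);cv2.imwrite('pics/top8.png',bot.capture('top'));cv2.imwrite('pics/scene8.png',bot.capture('scene'))
np.save('P8.npy',P,allow_pickle=True)
p=proj('wrist',[509,-319,136],P);print(p)
u,v=map(int,p)
s=w[v-30:v+30,u-35:u+35];g=s.mean(2);m=((s.max(2).astype(int)-s.min(2)<25)&(g>180)).astype(np.uint8)
n,l,st,c=cv2.connectedComponentsWithStats(m);print([(st[i].tolist(),(c[i]+[u-35,v-30]).round(1).tolist(),onz('wrist',*(c[i]+[u-35,v-30]),136,P).round(1)) for i in range(1,n) if st[i][4]>60])
E
```

```text
time: 22.17
tool_pos: [508.6, -319.0, 113.2]
tcp_rot: [3.139, -0.003, -3.137]
contact_force: [0.8, -0.6, -0.9]
grip_width: 15.6
finger_force: 30.0
time: 23.0
tool_pos: [508.7, -319.0, 113.3]
tcp_rot: [3.139, -0.003, -3.137]
contact_force: [-0.2, -0.2, -0.7]
grip_width: 45.9
finger_force: 0.0
time: 23.83
tool_pos: [454.3, -319.1, 242.7]
tcp_rot: [3.139, -0.002, -3.138]
contact_force: [0.3, -1.6, 0.1]
grip_width: 45.9
finger_force: 0.0
[321.78944063 308.46170727]
[([57, 0, 13, 27, 209], [351.1, 293.9], array([ 497.1, -297.6,  136. ])), ([0, 13, 47, 15, 421], [305.8, 300.0], array([ 502.1, -330.8,  136. ]))]
```

The gripper hides the bar in the wrist view. I'll move clear toward the robot and check numerically in the fixed cameras.

```bash
python3 -m pendant '[[[-0.7,0.7,0],[0,0,0],0],[[-0.7,0.7,0],[0,0,0],0],[[-0.7,0.7,0],[0,0,0],0],[[0,0.8,0],[0,0,0],0],[[0,0.8,0],[0,0,0],0],[[0,0.8,0],[0,0,0],0],[[0,0.8,0],[0,0,0],0],[[0,0,0],[0,0,0],0],[[0,0,0],[0,0,0],0],[[0,0,0],[0,0,0],0]]'
python3 - <<'E'
from h import *
t=bot.capture('top');s=bot.capture('scene');cv2.imwrite('pics/top9.png',t);cv2.imwrite('pics/scene9.png',s)
def blob(im,u,v,r=14,up=5):
    c=cv2.resize(im[v-r:v+r,u-r:u+r],None,fx=up,fy=up,interpolation=cv2.INTER_CUBIC).astype(int)
    m=((c.max(2)-c.min(2)<45)&(c.mean(2)>185)).astype(np.uint8)
    n,l,st,ce=cv2.connectedComponentsWithStats(m);return [((ce[i]/up+[u-r,v-r]).round(1).tolist(),int(st[i][4]/up**2)) for i in range(1,n) if st[i][4]>25*up]
for n,a,(u,v) in(('top',t,(462,286)),('scene',s,(176,257))):
    b=cv2.imread(f'pics/{n}0.png');print(n,'before',blob(b,u,v),'after',blob(a,u,v))
    d=(cv2.absdiff(a,b).max(2)>60).astype(np.uint8)
    k,l,st,c=cv2.connectedComponentsWithStats(cv2.morphologyEx(d,cv2.MORPH_OPEN,np.ones((2,2))))
    print([(st[i][:5].tolist()) for i in range(1,k) if st[i][4]>25])
E
```

```text
time: 24.82
tool_pos: [392.3, -160.4, 242.3]
tcp_rot: [3.14, -0.002, -3.136]
contact_force: [0.5, 0.4, -0.5]
grip_width: 45.5
finger_force: 0.0
top before [([462.3, 286.2], 51)] after [([462.1, 286.9], 55)]
[[305, 279, 210, 201, 11564], [426, 296, 12, 9, 53], [274, 358, 53, 42, 1135], [337, 384, 18, 18, 189], [139, 389, 150, 91, 5158], [466, 427, 98, 53, 3591], [279, 431, 49, 49, 949], [449, 437, 13, 9, 71], [224, 440, 32, 40, 513], [296, 440, 10, 14, 85], [435, 454, 14, 26, 210]]
scene before [] after []
[[281, 11, 7, 7, 34], [279, 22, 10, 18, 105], [246, 27, 27, 9, 167], [272, 35, 7, 6, 28], [177, 38, 11, 6, 45], [271, 42, 7, 15, 67], [213, 45, 18, 20, 242], [285, 48, 40, 35, 820], [0, 54, 8, 26, 128], [273, 59, 10, 13, 61], [8, 78, 50, 39, 795], [255, 78, 47, 37, 1262], [187, 81, 21, 20, 267], [161, 98, 52, 53, 1122], [200, 103, 9, 8, 48], [193, 111, 17, 9, 94], [276, 114, 64, 43, 1912], [38, 118, 15, 20, 127], [219, 134, 17, 14, 72], [60, 148, 189, 94, 5419], [245, 149, 8, 9, 28], [289, 156, 19, 16, 177], [258, 176, 30, 22, 393], [338, 192, 13, 6, 41], [331, 199, 16, 7, 72], [205, 203, 81, 55, 2108], [305, 204, 27, 10, 91], [303, 209, 51, 21, 363], [290, 211, 12, 6, 44], [310, 214, 9, 5, 38], [291, 219, 14, 16, 64]]
```

The bar's end is back at the same pixel in the top view ((462.1,286.9) against (462.3,286.2) before). Nothing else has changed there except the arm and its shadow. The mid-job table height (82.6–83.2 mm) plus the last 71° also gives about 90 mm, so I'm handing in.

```bash
python3 -c "
from plant import bot
print(bot.close_job())"
```

```text
the job is handed in; nothing more can be done
None
```

The job is handed in: the table top measures level with the post tops at about 90 mm (within roughly 0.5 mm), and the bar stands fully down in its stand, after about 25 s of the 72 s; no verdict came back.

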